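Pop open a push-to-open parts case

TASK

Open the longer of the two handleless push-to-open parts cases on the desk. With the fingertips, press its lid down at the push pad near the free edge until the catch lets go, draw the fingers away so that the spring raises the lid ajar by itself, then, with the outside of the fingers under its free edge, push the lid up and over until it stands open on its own, and leave it so with the robot clear. Grasp and lift nothing, do not shift the cases, keep the shorter one shut, and leave the white carton and the tape roll where they are.

Things in the scene. Friction and masses are not known exactly. Their poses are not given: they have to be found in the camera images.
- long_case: the longer parts case: a loose plywood box, about 2 kg, 150 mm along its own x, 130 mm along its own y, walls 83 mm high; origin at the centre of its underside, z up. A flat grey lid without a handle covers it, hinged along the left (+y) side, where two steel hinges show; its free edge is on the right (-y). Own x points away from the robot within 20 degrees
- long_lid (a joint): hinge of the longer case's lid, rad: 0 shut and latched, grows as the free edge rises, to the stop at 1.85 (past upright, where it stays); negative while pressed down (stop -0.05). The catch lets go at about -0.034; once free, a sprung rod raises the lid to about 0.9 within a second and carries it there. From there it swings up with under 2 N; left short of 1.3 it falls back onto the rod
- long_pad (a point): centre of the small black round push pad (18 mm across) on the lid's upper face, halfway along the lid, 18 mm from the free edge, 112 mm from the hinge axis; when shut 98 mm above the desk; moves with the lid. The catch sits under it: pressing here straight down takes about 5 N and 4 mm, the stop comes at 5.6 mm; nearer the hinge it takes several times that force
- long_edge (a point): middle of the lid's free edge, at its underside, 129 mm from the hinge axis; moves with the lid. The lid is smooth and slippery, 8 mm thick; a small striker juts 17 mm below it, 105 mm from the hinge. When shut its underside is 90 mm above the desk, 7 mm clear of the walls
- long_hinge (a point): middle of the hinge axis, 90 mm above the desk, on the case's +y side, with the case's axes; the axis runs along the case's x in the plane of the lid's underside
- short_case: the shorter parts case: a loose plywood box, about 2 kg, 100 mm along its own x, 130 mm along its own y, walls 83 mm high; origin at the centre of its underside, z up. A flat grey lid without a handle covers it, hinged along the left (+y) side, where two steel hinges show; its free edge is on the right (-y). Own x points away from the robot within 20 degrees
- short_lid (a joint): hinge of the shorter case's lid, rad: 0 shut and latched, grows as the free edge rises, to the stop at 1.85 (past upright, where it stays); negative while pressed down (stop -0.05). The catch lets go at about -0.034; once free, a sprung rod raises the lid to about 0.9 within a second and carries it there. From there it swings up with under 2 N; left short of 1.3 it falls back onto the rod
- short_pad (a point): centre of the small black round push pad (18 mm across) on the lid's upper face, halfway along the lid, 18 mm from the free edge, 112 mm from the hinge axis; when shut 98 mm above the desk; moves with the lid. The catch sits under it: pressing here straight down takes about 5 N and 4 mm, the stop comes at 5.6 mm; nearer the hinge it takes several times that force
- short_edge (a point): middle of the lid's free edge, at its underside, 129 mm from the hinge axis; moves with the lid. The lid is smooth and slippery, 8 mm thick; a small striker juts 17 mm below it, 105 mm from the hinge. When shut its underside is 90 mm above the desk, 7 mm clear of the walls
- short_hinge (a point): middle of the hinge axis, 90 mm above the desk, on the case's +y side, with the case's axes; the axis runs along the case's x in the plane of the lid's underside
- white_carton: loose white cardboard carton, 100 x 100 mm and 94 mm high, closed; origin at the centre of its underside. Bystander
- tape_black: loose roll of black tape lying flat, 70 mm across, 19 mm high; origin at the centre of its underside. Bystander

How it is judged (in metres and radians):
On the way, in this order (a step that is already met when the one before it is completed fails the run):
1. the longer case's lid is pressed down at its catch (value of joint long_lid below -0.025 rad and contact force between the fingers and long_lid above 0.5 N).
2. the catch has let go: the lid stands ajar and the robot does not touch it (value of joint long_lid between 0.4 and 1.1 rad and contact force between the fingers and long_lid below 0.2 N), for 0.2 s.
At the end, for the whole second after the job is handed in: The longer case's lid stands still on its own, open by more than 1.2 rad; the shorter case's lid is shut (within 0.03 rad); both cases, the carton and the tape roll are within 30 mm of where they began (value of joint long_lid above 1.2 rad and velocity of joint long_lid between -0.05 and 0.05 rad/s and value of joint short_lid between -0.03 and 0.03 rad and distance of each of long_case, short_case, white_carton, tape_black from where it was at the start of the episode below 0.03 m); the robot touches nothing.
It fails at once if the shorter case's lid comes open (value of joint short_lid above 0.1 rad).
It fails at once if a case is lifted or tipped (height (world z) of any of long_case, short_case above 0.015 m or angle between any of long_case, short_case's own z axis and vertical above 0.15 rad).
It fails at once if the carton or the tape roll is lifted or pushed away (height (world z) of any of white_carton, tape_black above 0.015 m or distance of any of white_carton, tape_black from where it was at the start of the episode above 0.03 m).
It also fails if it takes over 42 s, if anything falls off the work surface, if the arm or the gripper's body presses on something with over 40 N, if the wrist force passes 120 N, or if a joint passes its speed limit or range.

ROBOT

A 6-joint arm with a two-finger parallel gripper is mounted at the origin on the work surface; the furniture and walls round the work are solid. World frame = base frame: x ahead of the robot, y to its left, z up, the work surface at z = 0. Lengths are in m, angles in degrees, forces in N, time in s.
With the tool pointing down it reaches from about 0.4 to 0.825 m from the base axis. Payload 7 kg.
Tool frame: the origin (TCP) lies on the centre line of the jaws, within the pads' length; the fingertips stand 19 mm ahead of it and the grasp point (between the pads) is the TCP; z points along the fingers, y is the line along which they close (so a half turn about z gives the same grasp; the last joint's range is limited). The gripper opens to 88 mm and grips with 3 to 60 N. Pads are 19 mm wide; open, the fingers measure 130 mm over their backs; the gripper's body (78 mm by 193 mm) begins 47 mm behind the grasp point.
Start: joints at [-54.597, 20.546, 0.682, 0, -70.136, -16.507], TCP at [0.219, -0.639, 0.224] pointing down, gripper open.
Joint ranges: [-176.03, 176.03], [-82.01, 121.73], [-58.28, 71.71], [-173.87, 95.51], [-174.79, -0.11], [-173.66, 173.66]. Speed limits (degrees/s): [136.94, 136.94, 172.46, 180, 180, 180].

INTERFACE

Orientations are given as [roll, pitch, yaw] about the fixed x, y, z axes, in that order (R = Rz(yaw) Ry(pitch) Rx(roll)).
In Python, from plant import * gives the robot as it stands. The module is installed in compiled form; this text tells all that it offers.
- The arm moves only by the tool play_rows, never from a script. Its argument "deltas" is a list of rows, each a list of 6 numbers: the shift along the world's x, y, z scaled (see below), then the turn, a rotation vector about the world's x, y, z scaled (see below). A call has 1 to 10 rows; each row shifts and turns the commanded pose from where the row before left it; what a row does not reach is not made up. The controller multiplies each number of a shift by 800 mm and each number of a turn by 180 degrees. A row lasts 1/10 s, in which the tool goes at most 50 mm and 8.59 degrees, less where a joint would pass 70% of its speed; a pose out of reach is approached as far as the arm can. A call with a number of a shift or a turn outside -1 to 1 is refused whole. A call with a gripper value outside its range is refused whole. "gripper" is the gripper command: -1 is shut, 1 is fully open, values between are in proportion, set as the call begins (left out, the last holds). The fingers move at their own pace and stop on an object; the grip force is fixed at half the most. Time passes only in rows, so rows that do not move let the fingers close. It gives the time, the measured TCP pose, the force, the opening and the grip force at its end, in the units of the state.
- get_obs(): the state, without advancing time (a new reading comes with each control period).
- snapshot(name): name is "scene" or "top" or "wrist"; returns (picture, depth): 384x512x3 uint8, blue, green, red; 384x512 float32, m along the optical axis (not along the pixel's ray), 0 where there is no reading.
- camera_model(name): a dict with "fx", "fy", "cx", "cy" (pixels), "world_to_cam" (4x4, takes a point from world to camera coordinates). Camera axes: x right, y down, z forward; pixel columns grow to the right and rows downward; lengths in m; the calibration is good to about 2 mm. The wrist camera is an equidistant fisheye: a pixel r from the principal point sees the ray r / f radians off the axis. A picture is of the moment at which its call begins: read the wrist's pose just before it. camera_model takes no time and is no camera call; for the wrist camera it gives the pose at the moment of the call.
- close_job(): hands the job in; it is judged then, once.
The state is a dict: "clock": time; "joint_pos": joint angles; "qvel": joint speeds; "tau": joint torques, N m; "tool_pos": TCP position; "orientation": TCP orientation; "force": force on the tool from outside, world axes, zero at the start; "moment": the same for the moment, N m; "opening": finger opening in m; "gripper_force": force on a finger pad.
Only numpy, scipy, OpenCV 4.12 (cv2) and the standard library are available. Lean on these libraries where they do the work, as an engineer would, in place of code of your own. Each camera call takes 0.05 s, during which the arm holds its last target. There are 200 camera calls.

## Working session

There is one attempt and no reset: what is moved stays moved. The work goes in short steps, Python scripts to look and compute and a tool call to move; the robot and the scene stay as the last step left them, time stands still between calls to the robot, and variables do not carry over. Pictures are saved under pics/ and viewed, at most 10 in all, crops included, and the job is handed in when it is done.

Besides the shell and the picture viewer there is one more tool, called as name(argument=value, ...), one argument or row to a line, values as JSON. play_rows: Moves the arm, as the interface text tells. Its arguments: {"type":"object","properties":{"deltas":{"type":"array","items":{"type":"array","items":{"type":"number","minimum":-1,"maximum":1}}},"gripper":{"type":"number"}},"required":["deltas"]}

```bash
mkdir -p pics
python3 - <<'E'
from plant import *
import cv2,numpy as np
for n in("top","scene"):
    p,d=snapshot(n); cv2.imwrite(f"pics/{n}0.png",p); np.savez(f"{n}0.npz",p=p,d=d,**camera_model(n))
    m=camera_model(n);print(n,m)
print(get_obs())
E
```

```text
top {'fx': 402.1477507291646, 'fy': 402.1477507291646, 'cx': 260.0066022359393, 'cy': 193.81354348031357, 'world_to_cam': array([[-0.01992632, -0.99972063,  0.01271261, -0.07031723],
       [-0.98081829,  0.01708041, -0.1941745 ,  0.45593714],
       [ 0.19390312, -0.01633794, -0.98088463,  1.33987608],
       [ 0.        ,  0.        ,  0.        ,  1.        ]])}
scene {'fx': 399.00979651881346, 'fy': 399.00979651881346, 'cx': 253.1099366285758, 'cy': 192.0578025651459, 'world_to_cam': array([[-0.48598655, -0.87394325, -0.00634573,  0.14499954],
       [-0.66168549,  0.37267729, -0.65060276,  0.37240564],
       [ 0.5709548 , -0.31198531, -0.75939172,  1.04077869],
       [ 0.        ,  0.        ,  0.        ,  1.        ]])}
{'clock': 0.1, 'joint_pos': array([-5.45969171e+01,  2.05867324e+01,  6.38382644e-01, -1.72777259e-02,
       -7.01387821e+01, -1.65050443e+01]), 'qvel': array([-0.05875448,  0.00773715,  0.1834645 ,  0.06237816,  0.08442959,
       -0.02808124]), 'tau': array([-1.39431158e-03, -5.84161341e+01,  2.93749559e+01,  7.01547727e+00,
        1.01702049e-02, -5.85125531e-05]), 'tool_pos': array([ 0.21841567, -0.63819446,  0.22351975]), 'orientation': array([ 1.79911844e+02, -9.18250750e-03, -1.61107837e+02]), 'force': array([-1.0441173 ,  0.52408469,  0.63730019]), 'moment': array([0.02323122, 0.0603572 , 0.02636108]), 'gripper_force': 0.0, 'opening': 0.08734901210468678}
```

View pics/top0.png

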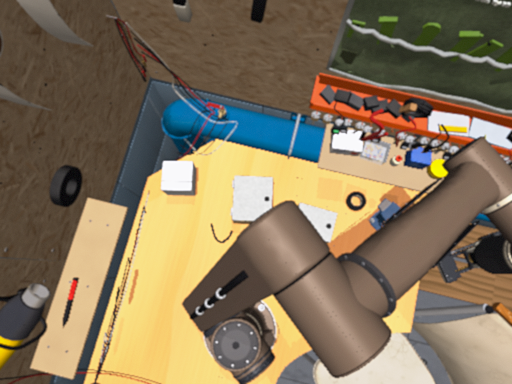

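View pics/scene0.png

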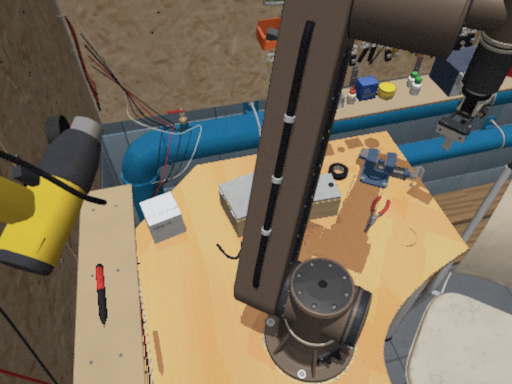

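The top view shows the long case's lid at about (252,199) with its pad near (266,199). The short case is at (318,222) with its pad near (331,223), the carton at (178,177), and the tape at (355,201).

```bash
cat > h.py <<'E'
import numpy as np,cv2
def ray(m,uv,z):
    T=m["world_to_cam"];R=T[:3,:3];t=T[:3,3];c=-R.T@t
    d=R.T@np.array([(uv[0]-m["cx"])/m["fx"],(uv[1]-m["cy"])/m["fy"],1]);return c+d*(z-c[2])/d[2]
E
python3 - <<'E'
from h import *
m=np.load("top0.npz");p=m["p"];d=m["d"]
hsv=cv2.cvtColor(p,cv2.COLOR_BGR2HSV)
M=((hsv[...,1]<40)&(hsv[...,2]>150)).astype(np.uint8);M[:, :150]=0;M[:150]=0;M[260:]=0;M[:,350:]=0
n,l,s,c=cv2.connectedComponentsWithStats(M)
for i in range(1,n):
    if s[i,4]<150: continue
    print(s[i],c[i])
    k=(l==i).astype(np.uint8)
    cs,_=cv2.findContours(k,cv2.RETR_EXTERNAL,2); r=cv2.minAreaRect(cs[0])
    for q in cv2.boxPoints(r): print(q,ray(m,q,.098).round(4))
    # pad: dark in the bbox
    x,y,w,h=s[i,:4]; B=(hsv[y:y+h,x:x+w,2]<80)
    n2,l2,s2,c2=cv2.connectedComponentsWithStats(B.astype(np.uint8))
    for j in range(1,n2):
        if s2[j,4]>6: q=c2[j]+[x,y];print(" dark",s2[j,4],q,ray(m,q,.098).round(4))
cv2.imwrite("pics/crop.png",cv2.resize(p[150:260,150:380],None,fx=3.4,fy=3.4,interpolation=2))
E
```

```text
[161 161  32  30 923] [176.71505959 175.50379198]
[161. 161.] [0.562  0.2518 0.098 ]
[192. 161.] [0.5603 0.1481 0.098 ]
[192. 190.] [0.4609 0.1468 0.098 ]
[161. 190.] [0.4626 0.2491 0.098 ]
[ 231  176   42   45 1621] [250.83960518 196.97347316]
[231. 176.] [0.5064 0.0176 0.098 ]
[272. 176.] [ 0.504  -0.1192  0.098 ]
[272. 220.] [ 0.3562 -0.1154  0.098 ]
[231. 220.] [0.3586 0.0185 0.098 ]
[299 203  38  39 730] [319.78356164 219.69315068]
[291.26413 231.07549] [ 0.3188 -0.1772  0.098 ]
[299.49057 202.28304] [ 0.4133 -0.2077  0.098 ]
[337.66037 213.1887 ] [ 0.3747 -0.3319  0.098 ]
[329.43393 241.98116] [ 0.2811 -0.2997  0.098 ]
 dark 23 [306.08695652 219.17391304] [ 0.3568 -0.2271  0.098 ]
 dark 8 [328.125 225.875] [ 0.3335 -0.2983  0.098 ]
 dark 15 [318.13333333 235.06666667] [ 0.3042 -0.2641  0.098 ]
```

View pics/crop.png

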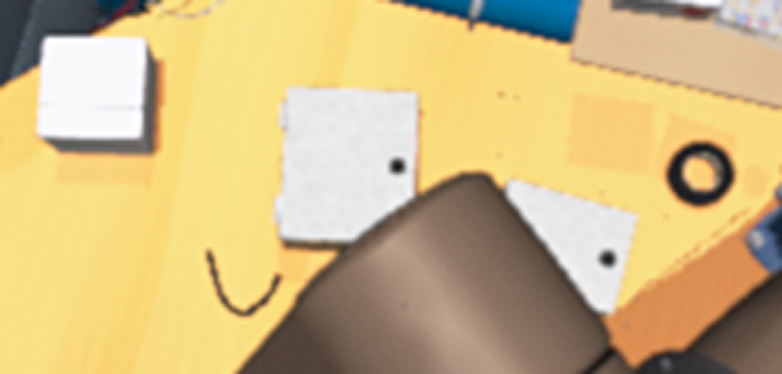

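The crop shows the long case's pad at crop (397,166), which is about (266.8,198.8) in the full image. Its lid corners are at (288,88) and (417,93). The arm hides the near-right corner.

Run:
```python
from h import *
m=np.load("top0.npz")
P=[ray(m,(150+a/3.4-.35,150+b/3.4-.35),.098) for a,b in((397,166),(288,88),(417,93),(416,195),(607,259))]
for q in P:print(q.round(4))
f=P[2]-P[1];print("width",np.linalg.norm(f),"yaw",np.degrees(np.arctan2(f[0],-f[1])))
f=P[2]-P[3];print("yaw",np.degrees(np.arctan2(f[1],f[0])))
f=P[1]-P[0];print("pad->far-left",f)
```

```text
[ 0.428  -0.0988  0.098 ]
[0.5078 0.0064 0.098 ]
[ 0.5006 -0.1201  0.098 ]
[ 0.3992 -0.1165  0.098 ]
[ 0.3337 -0.2984  0.098 ]
width 0.12673888256438107 yaw -3.247015577102697
yaw -2.028687090405916
pad->far-left [0.07972963 0.1052128  0.        ]
```

play_rows(
  deltas=[
    [0.02, 0.06, 0, 0, 0, 0.047],
    [0.02, 0.06, 0, 0, 0, 0.047],
    [0.02, 0.058, 0, 0, 0, 0.047],
    [0.02, 0.058, 0, 0, 0, 0.047],
    [0.02, 0.058, 0, 0, 0, 0.047],
    [0.02, 0.058, 0, 0, 0, 0.047],
    [0.02, 0.058, 0, 0, 0, 0.047],
    [0.02, 0.058, 0, 0, 0, 0.047],
  ],
  gripper=-1,
)

```text
clock: 0.9
tool_pos: [0.3461, -0.2635, 0.2243]
orientation: [-180.0, 0.0, -93.1]
force: [1.6, 0.2, 0.1]
opening: 0.0291
gripper_force: 0.0
```

play_rows(
  deltas=[
    [0.026, 0.038, 0, 0, 0, 0],
    [0.026, 0.038, 0, 0, 0, 0],
    [0.026, 0.038, 0, 0, 0, 0],
    [0.024, 0.038, -0.02, 0, 0, 0],
    [0, 0, 0, 0, 0, 0],
    [0, 0, 0, 0, 0, 0],
  ],
)

```text
clock: 1.5
tool_pos: [0.4276, -0.1431, 0.2078]
orientation: [179.9, -0.0, -93.3]
force: [-0.4, 0.3, 0.1]
opening: 0.0005
gripper_force: 0.0
```

Run:
```python
from plant import *
from h import *
m=camera_model("wrist");p,d=snapshot("wrist"); cv2.imwrite("pics/w1.png",p); np.savez("w1.npz",p=p,d=d,**m)
o=get_obs();print(o["tool_pos"],o["orientation"],o["opening"],m["fx"],m["cx"],m["cy"])
```

```text
[ 0.42751343 -0.14368363  0.20817541] [ 1.79951189e+02 -9.90544754e-03 -9.33745424e+01] 0.00026086392822457393 297.3186396354542 253.85057094880057 196.0156096822859
```

View pics/w1.png

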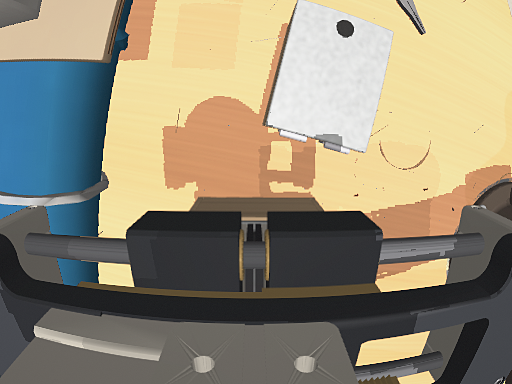

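The wrist view shows the short case with its pad at (345,29). The gripper hides the long case. I'll cross-check the short pad against the top view's estimate.

Run:
```python
from h import *
m=np.load("w1.npz")
uv=np.array([345.,29.])-[m["cx"],m["cy"]];r=np.hypot(*uv);th=r/m["fx"]
d=np.r_[uv/r*np.sin(th),np.cos(th)]
T=m["world_to_cam"];R=T[:3,:3];c=-R.T@T[:3,3];w=R.T@d;print(c,c+w*(.098-c[2])/w[2])
from plant import *
p,_=snapshot("top");cv2.imwrite("pics/t2.png",cv2.resize(p[140:270,150:380],None,fx=3.4,fy=3.4,interpolation=2))
```

```text
[ 0.42532273 -0.20747949  0.36657433] [ 0.33477539 -0.29521567  0.098     ]
```

View pics/t2.png

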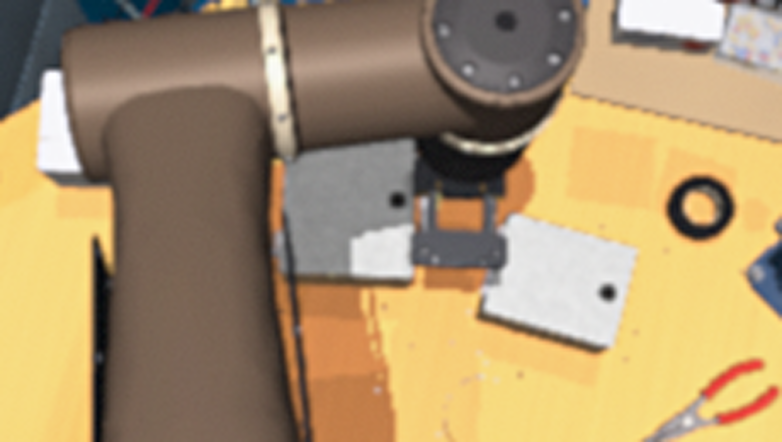

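The top view now shows the whole front of the long lid, with the pad still at crop (397,200), so the estimate holds. The arm isn't near either case. Moving above the pad.

play_rows(
  deltas=[
    [0, 0.028, 0, 0, 0, 0],
    [0.0006, 0.028, 0, 0, 0, 0],
    [0, 0, -0.04, 0, 0, 0],
    [0, 0, -0.04, 0, 0, 0],
    [0, 0, -0.024, 0, 0, 0],
    [0, 0, 0, 0, 0, 0],
    [0, 0, 0, 0, 0, 0],
  ],
)

```text
clock: 2.3
tool_pos: [0.4285, -0.0997, 0.1259]
orientation: [-180.0, -0.0, -93.5]
force: [0.2, 0.4, 0.5]
opening: 0.0002
gripper_force: 0.0
```

play_rows(
  deltas=[
    [0, 0, -0.002, 0, 0, 0],
    [0, 0, -0.002, 0, 0, 0],
    [0, 0, -0.002, 0, 0, 0],
    [0, 0, 0, 0, 0, 0],
  ],
)

```text
clock: 2.7
tool_pos: [0.4283, -0.0989, 0.1205]
orientation: [-180.0, 0.0, -93.4]
force: [-0.2, -0.4, 0.1]
opening: 0.0002
gripper_force: 0.0
```

play_rows(
  deltas=[
    [0, 0, -0.0015, 0, 0, 0],
    [0, 0, -0.0015, 0, 0, 0],
    [0, 0, -0.0015, 0, 0, 0],
    [0, 0, 0, 0, 0, 0],
  ],
)

```text
clock: 3.1
tool_pos: [0.4281, -0.0989, 0.1165]
orientation: [180.0, -0.0, -93.4]
force: [-0.0, -0.7, -0.3]
opening: 0.0001
gripper_force: 0.0
```

play_rows(
  deltas=[
    [0, 0, -0.0015, 0, 0, 0],
    [0, 0, -0.0015, 0, 0, 0],
    [0, 0, 0, 0, 0, 0],
  ],
)

```text
clock: 3.4
tool_pos: [0.4281, -0.0989, 0.1142]
orientation: [180.0, -0.0, -93.4]
force: [0.5, 0.5, 0.3]
opening: 0.0001
gripper_force: 0.0
```

play_rows(
  deltas=[
    [0, 0, -0.0015, 0, 0, 0],
    [0, 0, -0.0015, 0, 0, 0],
    [0, 0, 0, 0, 0, 0],
  ],
)

```text
clock: 3.7
tool_pos: [0.4282, -0.099, 0.1118]
orientation: [180.0, -0.0, -93.4]
force: [0.2, -0.9, 0.6]
opening: -0.0001
gripper_force: 0.0
```

play_rows(
  deltas=[
    [0, 0, -0.0015, 0, 0, 0],
    [0, 0, -0.0015, 0, 0, 0],
    [0, 0, 0, 0, 0, 0],
  ],
)

```text
clock: 4.0
tool_pos: [0.4281, -0.099, 0.1094]
orientation: [180.0, -0.0, -93.4]
force: [0.4, -0.3, 0.5]
opening: 0.0005
gripper_force: 0.0
```

Run:
```python
from plant import *
from h import *
p,d=snapshot("scene");a=cv2.resize(p[130:250,190:350],None,fx=4.5,fy=4.5,interpolation=2);cv2.imwrite("pics/s3.png",a)
o=get_obs();print(o["force"],o["tool_pos"])
p,d=snapshot("top");cv2.imwrite("pics/t3.png",cv2.resize(p[140:270,200:350],None,fx=4.5,fy=4.5,interpolation=2))
```

```text
[0.30607968 0.5827006  0.11683972] [ 0.42821126 -0.0989672   0.10948502]
```

View pics/s3.png

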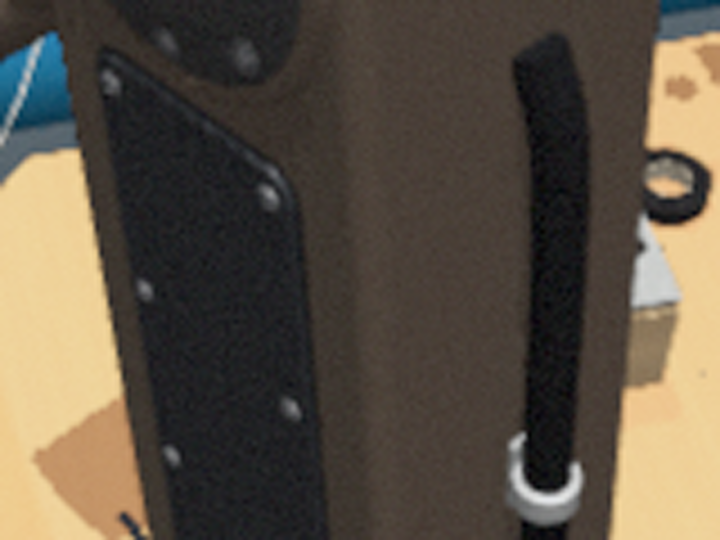

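The arm fills the scene camera's view, so it tells me nothing. I'll use the depth data to check the lid's height.

Run:
```python
from h import *
def pts(m,d):
    v,u=np.mgrid[:384,:512];z=d
    P=np.stack([(u-m["cx"])/m["fx"]*z,(v-m["cy"])/m["fy"]*z,z],-1)
    T=m["world_to_cam"];return (P-T[:3,3])@T[:3,:3]
m=np.load("top0.npz");P=pts(m,m["d"])
for n,(u,v) in dict(carton=(176,176),lid=(245,190),lid2=(260,185),pad=(267,199),short=(325,215),desk=(230,280),desk2=(285,180)).items():print(n,P[v,u].round(4))
from plant import *
p,d=snapshot("top");P=pts(m,d)
for v in range(178,226,6):print(v,[tuple(P[v,u].round(3)) for u in(236,250,262,268)])
```

```text
carton [0.5105 0.2014 0.0938]
lid [ 0.4579 -0.0284  0.0975]
lid2 [ 0.4744 -0.0786  0.0959]
pad [ 0.426  -0.1006  0.0993]
short [ 0.37   -0.2905  0.0946]
desk [ 0.1753 -0.0114  0.6636]
desk2 [ 0.5131 -0.1705 -0.0033]
178 [(np.float64(0.395), np.float64(-0.018), np.float64(0.532)), (np.float64(0.395), np.float64(-0.049), np.float64(0.529)), (np.float64(0.39), np.float64(-0.076), np.float64(0.548)), (np.float64(0.389), np.float64(-0.089), np.float64(0.551))]
184 [(np.float64(0.383), np.float64(-0.018), np.float64(0.526)), (np.float64(0.383), np.float64(-0.049), np.float64(0.521)), (np.float64(0.384), np.float64(-0.076), np.float64(0.515)), (np.float64(0.383), np.float64(-0.089), np.float64(0.519))]
190 [(np.float64(0.372), np.float64(-0.017), np.float64(0.513)), (np.float64(0.373), np.float64(-0.049), np.float64(0.507)), (np.float64(0.386), np.float64(-0.077), np.float64(0.438)), (np.float64(0.383), np.float64(-0.092), np.float64(0.452))]
196 [(np.float64(0.363), np.float64(-0.016), np.float64(0.486)), (np.float64(0.437), np.float64(-0.045), np.float64(0.101)), (np.float64(0.391), np.fl
[... 364 characters left out ...]
.float64(0.002), np.float64(0.102)), (np.float64(0.397), np.float64(-0.044), np.float64(0.102)), (np.float64(0.396), np.float64(-0.084), np.float64(0.098)), (np.float64(0.397), np.float64(-0.103), np.float64(0.093))]
214 [(np.float64(0.378), np.float64(0.002), np.float64(0.102)), (np.float64(0.377), np.float64(-0.044), np.float64(0.097)), (np.float64(0.359), np.float64(-0.081), np.float64(0.22)), (np.float64(0.358), np.float64(-0.098), np.float64(0.222))]
220 [(np.float64(0.361), np.float64(0.003), np.float64(0.076)), (np.float64(0.358), np.float64(-0.043), np.float64(0.09)), (np.float64(0.341), np.float64(-0.08), np.float64(0.216)), (np.float64(0.34), np.float64(-0.098), np.float64(0.226))]
```

View pics/t3.png

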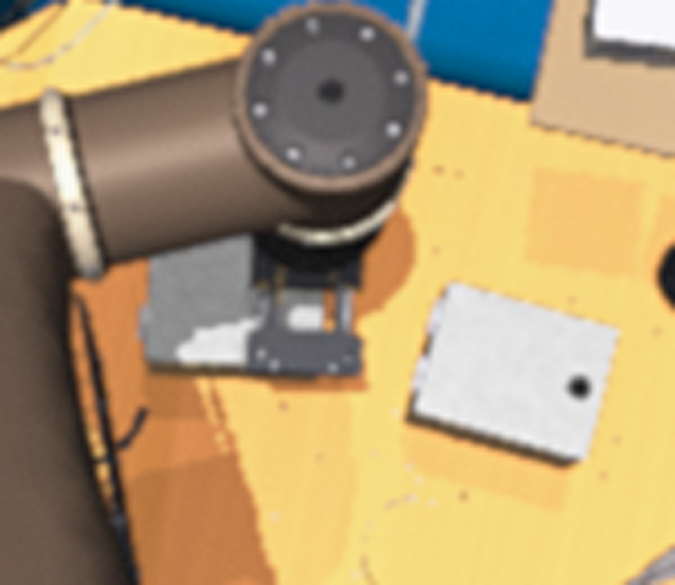

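The lid is still shut at 0.098 m and the fingers are over the pad, but the force reading shows no contact. The fingertips probably sit further back when the gripper is shut. I'll keep lowering gently.

play_rows(
  deltas=[
    [0, 0, -0.0015, 0, 0, 0],
    [0, 0, -0.0015, 0, 0, 0],
    [0, 0, 0, 0, 0, 0],
  ],
)

```text
clock: 4.45
tool_pos: [0.4281, -0.099, 0.1069]
orientation: [180.0, -0.0, -93.4]
force: [-0.0, -0.1, 0.2]
opening: 0.0005
gripper_force: 0.0
```

play_rows(
  deltas=[
    [0, 0, -0.0015, 0, 0, 0],
    [0, 0, -0.0015, 0, 0, 0],
    [0, 0, 0, 0, 0, 0],
  ],
)

```text
clock: 4.75
tool_pos: [0.4282, -0.099, 0.1046]
orientation: [180.0, -0.0, -93.4]
force: [0.6, -0.8, -0.2]
opening: 0.0007
gripper_force: 0.0
```

play_rows(
  deltas=[
    [0, 0, -0.0015, 0, 0, 0],
    [0, 0, -0.0015, 0, 0, 0],
    [0, 0, 0, 0, 0, 0],
  ],
)

```text
clock: 5.05
tool_pos: [0.4281, -0.099, 0.1022]
orientation: [180.0, -0.0, -93.4]
force: [-0.0, 0.2, -0.8]
opening: 0.0004
gripper_force: 0.0
```

Run:
```python
from plant import *
from h import *
o=get_obs();print(o["force"],o["tool_pos"])
m=camera_model("wrist");p,d=snapshot("wrist")
T=m["world_to_cam"];R=T[:3,:3];c=-R.T@T[:3,3]
def pt(u,v):
    a=np.array([u-m["cx"],v-m["cy"]]);r=np.hypot(*a)+1e-9;th=r/m["fx"]
    q=np.r_[a/r*np.tan(th),1]*d[v,u];return (R.T@q+c).round(3)
for v in range(190,300,6):print(v,[pt(u,v).tolist() for u in(200,240,254,270,310)])
for v in (60,100): print(pt(320,v))
cv2.imwrite("pics/w4.png",p)
```

```text
[-0.04731423  0.20439112 -0.80420942] [ 0.42814124 -0.09896092  0.10216876]
190 [[0.468, -0.117, 0.047], [0.439, -0.115, 0.047], [0.428, -0.114, 0.046], [0.416, -0.113, 0.045], [0.386, -0.111, 0.045]]
196 [[0.465, -0.117, 0.066], [0.438, -0.115, 0.065], [0.428, -0.114, 0.063], [0.417, -0.113, 0.064], [0.39, -0.112, 0.064]]
202 [[0.462, -0.116, 0.081], [0.437, -0.115, 0.08], [0.428, -0.114, 0.081], [0.418, -0.114, 0.081], [0.393, -0.112, 0.081]]
208 [[0.46, -0.116, 0.094], [0.437, -0.114, 0.092], [0.428, -0.114, 0.093], [0.419, -0.114, 0.094], [0.395, -0.112, 0.094]]
214 [[0.443, -0.138, 0.178], [0.431, -0.137, 0.177], [0.429, -0.112, 0.098], [0.422, -0.137, 0.178], [0.411, -0.136, 0.178]]
220 [[0.442, -0.138, 0.183], [0.431, -0.135, 0.177], [0.429, -0.108, 0.096], [0.423, -0.137, 0.183], [0.411, -0.136, 0.183]]
226 [[0.441, -0.138, 0.188], [0.431, -0.133, 0.177], [0.429, -0.105, 0.098], [0.423, -0.136, 0.187], [0.412, -0.136, 0.188]]
232 [[0.441, -0.137, 0.192], [0.431, -0.134, 0.184], [0.429, -0.101, 0.097], [0.423, -0.137, 0.192], [0.413, -0.136, 0.191]]
238 [[0.441, -0.136, 0.193]
[... 684 characters left out ...]
 0.193], [0.413, -0.126, 0.192]]
274 [[0.442, -0.126, 0.193], [0.432, -0.124, 0.189], [0.431, -0.072, 0.097], [0.424, -0.125, 0.192], [0.413, -0.124, 0.193]]
280 [[0.442, -0.124, 0.193], [0.432, -0.12, 0.186], [0.431, -0.068, 0.097], [0.424, -0.123, 0.193], [0.413, -0.122, 0.192]]
286 [[0.442, -0.123, 0.193], [0.432, -0.119, 0.187], [0.431, -0.063, 0.097], [0.424, -0.121, 0.192], [0.413, -0.12, 0.192]]
292 [[0.442, -0.121, 0.194], [0.432, -0.121, 0.194], [0.428, -0.121, 0.195], [0.424, -0.121, 0.195], [0.413, -0.12, 0.195]]
298 [[0.441, -0.125, 0.203], [0.431, -0.124, 0.201], [0.428, -0.124, 0.201], [0.424, -0.123, 0.202], [0.415, -0.123, 0.203]]
[ 0.387 -0.198  0.096]
[ 0.366 -0.181 -0.003]
```

View pics/w4.png

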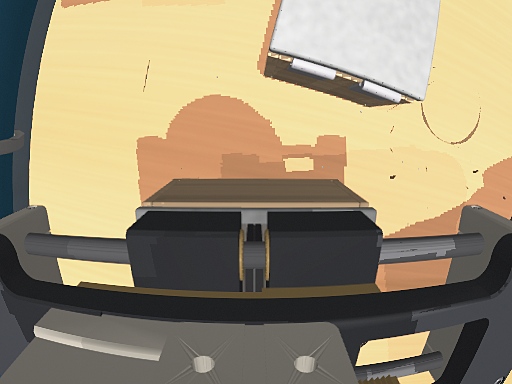

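The wrist view still shows the shut lid, with its front edge along row 207, and nothing touching it. I'll lower further in small steps and watch the force.

play_rows(
  deltas=[
    [0, 0, -0.0015, 0, 0, 0],
    [0, 0, -0.0015, 0, 0, 0],
    [0, 0, 0, 0, 0, 0],
  ],
)

```text
clock: 5.4
tool_pos: [0.4281, -0.099, 0.0998]
orientation: [180.0, -0.0, -93.4]
force: [0.7, 0.5, -0.8]
opening: 0.0003
gripper_force: 0.0
```

play_rows(
  deltas=[
    [0, 0, -0.0015, 0, 0, 0],
    [0, 0, -0.0015, 0, 0, 0],
    [0, 0, 0, 0, 0, 0],
  ],
)

```text
clock: 5.7
tool_pos: [0.4282, -0.0989, 0.0974]
orientation: [180.0, -0.0, -93.4]
force: [-0.4, -0.2, 0.5]
opening: 0.0007
gripper_force: 0.0
```

Run:
```python
from plant import *
from h import *
o=get_obs();print(o["force"],o["tool_pos"],o["joint_pos"],o["opening"])
m=camera_model("wrist");p,d=snapshot("wrist")
T=m["world_to_cam"];R=T[:3,:3];c=-R.T@T[:3,3];print(c,R[2])
v,u=np.mgrid[:384,:512].astype(float);a=u-m["cx"];b=v-m["cy"];r=np.hypot(a,b)+1e-9;k=np.tan(np.minimum(r/m["fx"],1.5))/r
W=np.stack([a*k*d,b*k*d,d],-1)@R+c-o["tool_pos"]
print("rel to TCP, mm")
for vv in range(170,330,8):print(vv,[tuple((W[vv,uu]*1000).round().astype(int).tolist()) for uu in(120,150,200,246,256,264,310,360,390)])
z=p[195:305,110:400];cv2.imwrite("pics/w5.png",cv2.resize(z,None,fx=2.7,fy=2.7,interpolation=2))
```

```text
[-0.42190375 -0.16811989  0.49129908] [ 0.42817002 -0.09894111  0.09737505] [ 1.28644439e+01  5.71175453e+00 -3.79024574e+01 -2.57459125e-03
 -4.64039288e+01 -1.62853392e+01] 0.0006765328441486517
[ 0.42553156 -0.16334369  0.25613049] [ 0.01438309  0.24338247 -0.96982375]
rel to TCP, mm
170 [(125, -33, -99), (94, -30, -99), (48, -26, -100), (7, -24, -99), (-2, -23, -98), (-9, -23, -100), (-50, -20, -100), (-97, -18, -98), (-128, -17, -98)]
178 [(126, -25, -98), (95, -23, -98), (48, -19, -100), (7, -17, -99), (-2, -16, -99), (-9, -15, -100), (-50, -13, -99), (-97, -11, -99), (-128, -10, -98)]
186 [(128, -17, -99), (97, -15, -100), (43, -18, -70), (6, -16, -70), (-1, -15, -71), (-8, -14, -71), (-45, -12, -71), (-98, -3, -99), (-129, -2, -99)]
194 [(129, -10, -99), (97, -8, -99), (38, -18, -42), (6, -15, -43), (-1, -15, -43), (-7, -15, -43), (-40, -13, -44), (-98, 4, -99), (-130, 6, -100)]
202 [(130, -2, -99), (68, -19, -21), (34, -18, -19), (5, -15, -22), (-1, -15, -23), (-6, -15, -22), (-35, -14, -19), (-70, -11, -22), (-130, 14, -100)]
210 [(132, 6, -99), (62, -19, -3), (31, -17, -5)
[... 1413 characters left out ...]
21, 90), (5, 6, 47), (1, 5, 48), (-3, -22, 91), (-15, -21, 92), (-29, -20, 93), (-142, 116, -100)]
298 [(32, -26, 102), (25, -26, 101), (12, -26, 100), (2, -25, 100), (-1, -24, 99), (-3, -24, 99), (-13, -24, 100), (-26, -23, 101), (-34, -22, 102)]
306 [(31, -27, 106), (24, -26, 104), (12, -26, 103), (1, -25, 103), (-1, -25, 103), (-3, -25, 103), (-13, -24, 103), (-25, -23, 104), (-32, -23, 106)]
314 [(31, -25, 107), (23, -26, 107), (12, -25, 105), (1, -24, 105), (-1, -25, 106), (-2, -24, 105), (-12, -24, 107), (-24, -23, 107), (-31, -23, 108)]
322 [(30, -25, 110), (22, -25, 109), (11, -24, 108), (1, -24, 108), (-1, -24, 108), (-2, -24, 108), (-12, -24, 109), (-23, -22, 109), (-31, -21, 109)]
```

View pics/w5.png

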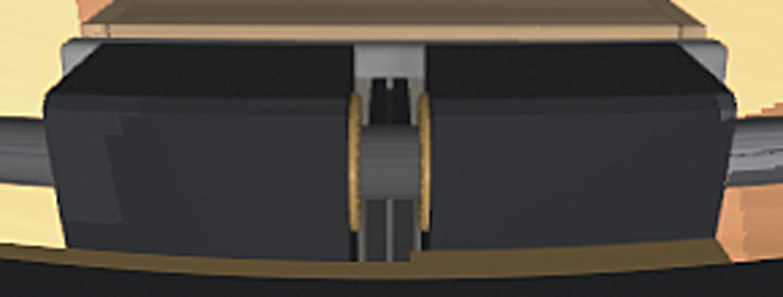

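The zoomed crop shows two dark fingers meeting in the slot at about u=246–263, from roughly row 222 down. I'll use the earlier free-air wrist depth to find where the shut fingertips really end.

Run:
```python
from h import *
m=np.load("w1.npz");d=m["d"];p=m["p"];t=np.array([.42751343,-.14368363,.20817541])
T=m["world_to_cam"];R=T[:3,:3];c=-R.T@T[:3,3]
for v in range(196,244,3):
    s=[]
    for u in(246,249,252,254,257,260,263):
        a,b=u-m["cx"],v-m["cy"];r=np.hypot(a,b);k=np.tan(r/m["fx"])/r
        s.append((tuple(((R.T@np.array([a*k,b*k,1])*d[v,u]+c-t)*1000).round().astype(int).tolist()),int(p[v,u].mean())))
    print(v,s)
```

```text
196 [((13, 28, -210), 155), ((9, 28, -211), 152), ((5, 28, -210), 148), ((2, 28, -209), 146), ((-1, 29, -210), 145), ((-5, 29, -210), 138), ((-9, 29, -210), 139)]
199 [((12, 29, -199), 87), ((9, 29, -199), 86), ((5, 30, -201), 87), ((2, 29, -198), 86), ((-1, 30, -199), 87), ((-5, 30, -198), 87), ((-9, 30, -199), 87)]
202 [((12, 29, -185), 83), ((8, 29, -184), 83), ((5, 30, -186), 83), ((3, 30, -186), 84), ((-1, 30, -185), 83), ((-5, 30, -186), 84), ((-8, 30, -185), 83)]
205 [((12, 29, -172), 87), ((8, 29, -172), 87), ((5, 29, -171), 87), ((3, 30, -172), 87), ((-1, 30, -172), 87), ((-4, 30, -171), 88), ((-8, 30, -172), 87)]
208 [((11, 29, -159), 87), ((8, 29, -159), 85), ((5, 29, -159), 86), ((3, 30, -160), 86), ((-1, 30, -159), 85), ((-4, 30, -160), 86), ((-7, 30, -160), 86)]
211 [((11, 28, -145), 84), ((8, 29, -148), 84), ((5, 29, -148), 84), ((3, 30, -149), 85), ((-1, 31, -151), 84), ((-4, 30, -147), 84), ((-7, 29, -145), 85)]
214 [((11, 28, -134), 79), ((8, 29, -135), 80), ((5, 29, -134), 81), ((3, 28, -133), 80), ((-1, 29, -135), 80), ((-4, 30, -136), 81), ((-7, 29, -134), 80)]
2
[... 639 characters left out ...]
((3, -8, 9), 26), ((2, -9, 10), 17), ((3, 37, -112), 104), ((-1, -8, 10), 29), ((-2, -8, 9), 22), ((-4, -10, 15), 107)]
232 [((5, -9, 15), 83), ((3, -9, 15), 27), ((2, -8, 14), 25), ((3, 39, -110), 35), ((-1, -8, 14), 30), ((-2, -8, 14), 24), ((-4, -10, 18), 110)]
235 [((5, -9, 20), 73), ((3, -8, 18), 29), ((2, -8, 18), 29), ((3, 43, -111), 38), ((-1, -8, 18), 27), ((-2, -8, 19), 25), ((-4, -8, 19), 103)]
238 [((5, -8, 22), 71), ((3, -9, 23), 29), ((2, -8, 22), 30), ((4, 46, -111), 37), ((-1, -8, 22), 28), ((-2, -8, 22), 25), ((-4, -6, 18), 109)]
241 [((2, -30, 78), 50), ((1, -31, 79), 40), ((0, -30, 79), 41), ((0, -31, 79), 43), ((-1, -30, 79), 42), ((-2, -30, 78), 38), ((-3, -31, 80), 70)]
```

The shut fingertips end at the TCP itself, because the tips draw back as the gripper closes. Contact is therefore only starting now, so I'll press on.

play_rows(
  deltas=[
    [0, 0, -0.002, 0, 0, 0],
    [0, 0, -0.002, 0, 0, 0],
    [0, 0, 0, 0, 0, 0],
  ],
)

```text
clock: 6.05
tool_pos: [0.4285, -0.099, 0.0945]
orientation: [-180.0, -0.0, -93.4]
force: [-0.1, -0.7, 3.3]
opening: 0.001
gripper_force: 1.7
```

play_rows(
  deltas=[
    [0, 0, -0.0015, 0, 0, 0],
    [0, 0, -0.0015, 0, 0, 0],
    [0, 0, 0, 0, 0, 0],
  ],
)

```text
clock: 6.35
tool_pos: [0.4284, -0.0991, 0.0921]
orientation: [-180.0, -0.0, -93.4]
force: [-0.4, -1.8, 4.2]
opening: 0.0004
gripper_force: 2.0
```

play_rows(
  deltas=[
    [0, 0, -0.0015, 0, 0, 0],
    [0, 0, 0, 0, 0, 0],
  ],
)

```text
clock: 6.55
tool_pos: [0.4284, -0.0991, 0.091]
orientation: [-180.0, -0.0, -93.4]
force: [-1.3, -1.5, 6.6]
opening: 0.0003
gripper_force: 3.3
```

play_rows(
  deltas=[
    [0, -0.02, 0.045, 0, 0, 0],
    [0, -0.05, 0.035, 0, 0, 0],
    [0, -0.055, 0.02, 0, 0, 0],
    [0, 0, 0.02, 0, 0, 0],
    [0, 0, 0, 0, 0, 0],
    [0, 0, 0, 0, 0, 0],
    [0, 0, 0, 0, 0, 0],
    [0, 0, 0, 0, 0, 0],
    [0, 0, 0, 0, 0, 0],
    [0, 0, 0, 0, 0, 0],
  ],
  gripper=1,
)

```text
clock: 7.55
tool_pos: [0.4283, -0.1985, 0.1864]
orientation: [180.0, 0.0, -93.4]
force: [1.0, -0.6, -1.0]
opening: 0.0749
gripper_force: 0.0
```

play_rows(
  deltas=[
    [0, 0, 0, 0, 0, 0],
    [0, 0, 0, 0, 0, 0],
    [0, 0, 0, 0, 0, 0],
    [0, 0, 0, 0, 0, 0],
    [0, 0, 0, 0, 0, 0],
  ],
)

```text
clock: 8.05
tool_pos: [0.4283, -0.199, 0.1868]
orientation: [-180.0, 0.0, -93.4]
force: [0.9, -0.7, 0.2]
opening: 0.0875
gripper_force: 0.0
```

Run:
```python
from plant import *
from h import *
p,d=snapshot("top");m=camera_model("top")
v,u=np.mgrid[:384,:512]
P=(np.stack([(u-m["cx"])/m["fx"]*d,(v-m["cy"])/m["fy"]*d,d],-1)-m["world_to_cam"][:3,3])@m["world_to_cam"][:3,:3]
for vv in range(176,224,6):print(vv,[tuple((P[vv,uu]*1000).round().astype(int).tolist()) for uu in range(234,276,6)])
cv2.imwrite("pics/t6.png",cv2.resize(p[140:270,200:350],None,fx=4.5,fy=4.5,interpolation=2))
```

```text
176 [(370, -20, 655), (370, -31, 651), (372, -42, 644), (377, -54, 622), (385, -66, 588), (388, -79, 578), (387, -92, 577)]
182 [(356, -20, 665), (356, -31, 661), (358, -42, 654), (367, -54, 612), (500, -73, 29), (498, -94, 38), (496, -114, 44)]
188 [(342, -20, 674), (343, -31, 670), (345, -42, 661), (357, -53, 602), (481, -73, 16), (483, -94, 8), (482, -115, 11)]
194 [(329, -21, 681), (330, -32, 678), (331, -42, 670), (427, -52, 183), (430, -71, 166), (446, -92, 84), (448, -112, 71)]
200 [(316, -21, 690), (317, -32, 688), (319, -42, 676), (408, -51, 182), (440, -72, 5), (428, -91, 71), (428, -112, 67)]
206 [(304, -21, 698), (304, -32, 696), (306, -42, 686), (389, -51, 185), (419, -72, 6), (418, -93, 9), (405, -111, 83)]
212 [(292, -22, 706), (292, -32, 704), (294, -42, 694), (370, -51, 186), (397, -71, 8), (397, -92, 5), (385, -110, 83)]
218 [(281, -22, 714), (280, -32, 713), (282, -42, 700), (374, -50, 24), (376, -71, 10), (375, -92, 8), (365, -110, 80)]
```

View pics/t6.png

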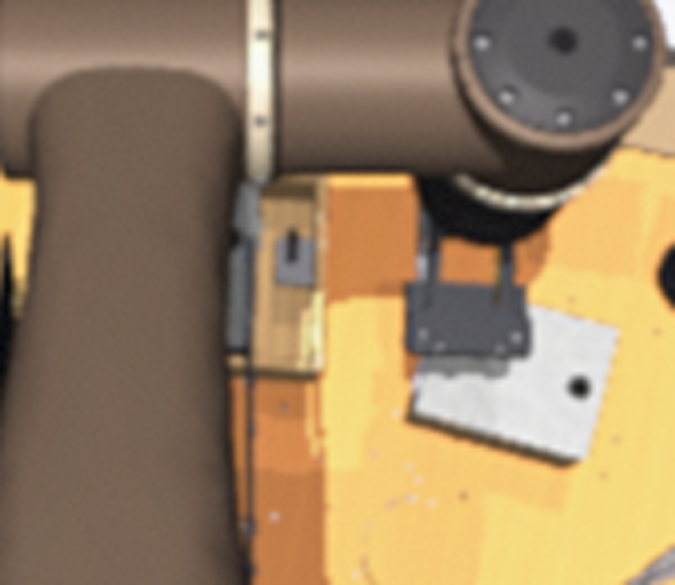

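The lid stands ajar with its top edge at about z=0.186 and the robot clear of it; the case hasn't moved. Now I'll push the lid over with the open fingers, whose tips are at about 0.168.

play_rows(
  deltas=[
    [0, 0.03, 0, 0, 0, 0],
    [0, 0.03, 0, 0, 0, 0],
    [0, 0.03, 0, 0, 0, 0],
    [0, 0.03, 0, 0, 0, 0],
    [0, 0.015, 0, 0, 0, 0],
    [0, 0.015, 0, 0, 0, 0],
    [0, 0.01, 0, 0, 0, 0],
    [0, 0.01, 0, 0, 0, 0],
  ],
)

```text
clock: 8.9
tool_pos: [0.4296, -0.0649, 0.1893]
orientation: [-179.8, -0.3, -93.3]
force: [-2.5, -12.3, 19.4]
opening: 0.0876
gripper_force: 11.4
```

play_rows(
  deltas=[
    [0, 0.01, 0, 0, 0, 0],
    [0, 0.01, 0, 0, 0, 0],
    [0, 0.01, 0, 0, 0, 0],
    [0, 0.01, 0, 0, 0, 0],
    [0, 0.01, 0, 0, 0, 0],
  ],
)

```text
clock: 9.4
tool_pos: [0.4282, -0.0222, 0.1866]
orientation: [180.0, -0.0, -93.4]
force: [-0.0, 1.1, 0.3]
opening: 0.0876
gripper_force: 0.1
```

```bash
cat > look.py <<'E'
from plant import *
from h import *
import sys
o=get_obs();print(o["clock"],o["force"].round(1))
m=camera_model("wrist");p,d=snapshot("wrist")
cv2.imwrite(f"pics/{sys.argv[1]}.png",p)
m=camera_model("top");p,d=snapshot("top")
v,u=np.mgrid[:384,:512]
P=(np.stack([(u-m["cx"])/m["fx"]*d,(v-m["cy"])/m["fy"]*d,d],-1)-m["world_to_cam"][:3,3])@m["world_to_cam"][:3,:3]
for vv in range(182,228,4):print(vv,[tuple((P[vv,uu]*1000).round().astype(int).tolist()) for uu in range(222,278,6)])
cv2.imwrite(f"pics/{sys.argv[1]}t.png",cv2.resize(p[140:270,180:330],None,fx=4.5,fy=4.5,interpolation=2))
E
python3 look.py a7
```

```text
9.4 [-0.   1.1  0.3]
182 [(373, 8, 591), (374, -4, 585), (376, -16, 574), (381, -27, 551), (384, -40, 537), (388, -53, 521), (416, -68, 396), (497, -94, 39), (497, -114, 41), (507, -138, -5)]
186 [(368, 10, 577), (370, -2, 564), (380, -13, 520), (380, -26, 518), (387, -39, 485), (394, -53, 451), (490, -73, 9), (489, -94, 12), (490, -116, 6), (490, -137, 3)]
190 [(480, 56, -3), (480, 34, -5), (387, -9, 440), (384, -24, 451), (387, -38, 438), (394, -53, 402), (473, -72, 20), (459, -92, 87), (472, -114, 24), (475, -137, 6)]
194 [(467, 56, -7), (466, 34, -4), (388, -6, 384), (385, -22, 401), (387, -37, 389), (409, -52, 274), (461, -72, 8), (445, -91, 87), (449, -112, 69), (461, -136, 5)]
198 [(449, 55, 11), (451, 35, -4), (394, -2, 295), (449, -8, 1), (429, -32, 107), (398, -52, 273), (446, -72, 14), (434, -91, 77), (434, -112, 71), (447, -136, 0)]
202 [(436, 55, 3), (436, 34, -1), (382, -2, 300), (433, -9, 11), (427, -30, 41), (387, -52, 270), (432, -72, 10), (421, -91, 71), (418, -111, 85), (433, -136, -3)]
206 [(422, 56, 0), (375, 16, 280), (370, -2, 303), (374, -18, 277), (374, -35, 
[... 204 characters left out ...]
 (404, -92, 6), (392, -110, 83), (404, -135, -1)]
214 [(393, 55, 2), (349, 15, 301), (348, -1, 300), (349, -18, 296), (348, -35, 298), (348, -51, 296), (390, -71, 8), (390, -92, 7), (379, -110, 80), (389, -134, 4)]
218 [(379, 56, -2), (338, 15, 298), (337, -1, 299), (338, -18, 296), (336, -35, 302), (336, -51, 300), (376, -71, 7), (376, -92, 5), (365, -110, 83), (375, -134, 6)]
222 [(365, 56, 1), (365, 35, -2), (361, 13, 22), (360, -8, 31), (359, -29, 34), (358, -50, 42), (356, -70, 50), (354, -90, 64), (354, -110, 66), (362, -134, 0)]
226 [(351, 56, -2), (351, 35, -2), (350, 14, -2), (350, -7, -1), (350, -28, -3), (348, -49, 6), (349, -70, 1), (348, -91, 7), (348, -112, 1), (348, -133, -1)]
```

View pics/a7t.png

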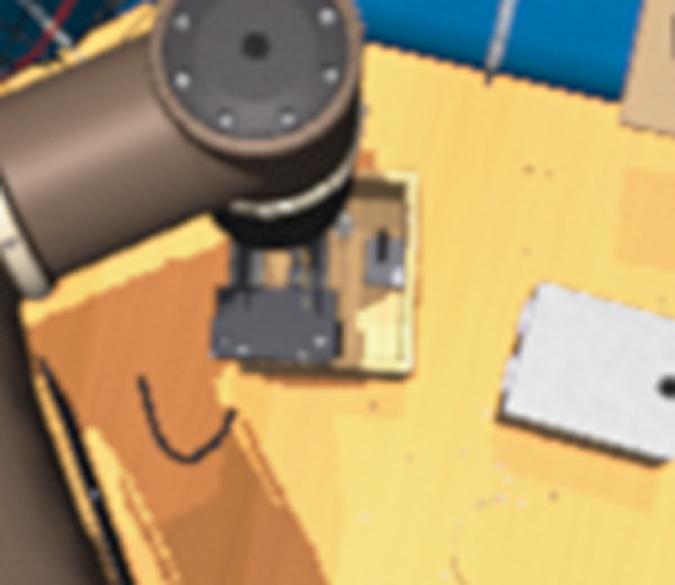

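The case interior shows below the gripper, so the lid has gone up past it. That was my 11th picture, one over the limit of 10, so I'll use depth numbers only from here. Backing the arm off and up.

play_rows(
  deltas=[
    [0, -0.03, 0, 0, 0, 0],
    [0, -0.05, 0.02, 0, 0, 0],
    [0, -0.05, 0.04, 0, 0, 0],
    [0, -0.05, 0.04, 0, 0, 0],
    [0, -0.05, 0.03, 0, 0, 0],
    [0, -0.05, 0, 0, 0, 0],
    [0, 0, 0, 0, 0, 0],
    [0, 0, 0, 0, 0, 0],
    [0, 0, 0, 0, 0, 0],
    [0, 0, 0, 0, 0, 0],
  ],
)

```text
clock: 10.5
tool_pos: [0.4283, -0.2441, 0.2891]
orientation: [180.0, 0.0, -93.3]
force: [-0.4, -0.5, -0.2]
opening: 0.0876
gripper_force: 0.0
```

```bash
cat > chk.py <<'E'
from plant import *
from h import *
o=get_obs();print(o["clock"],o["force"].round(1),o["tool_pos"])
m=camera_model("top");z0=np.load("top0.npz")
v,u=np.mgrid[:384,:512]
for k in range(2):
    p,d=snapshot("top")
    P=(np.stack([(u-m["cx"])/m["fx"]*d,(v-m["cy"])/m["fy"]*d,d],-1)-m["world_to_cam"][:3,3])@m["world_to_cam"][:3,:3]
    X,Y,Z=np.moveaxis(P,-1,0)
    s=(d>0)&(X>.34)&(X<.52)&(Y>-.02)&(Y<.09)&(Z>.1)&(Z<.26)
    print("lid pts",s.sum())
    for a in range(100,260,20):
        q=s&(Z>a/1e3)&(Z<=(a+20)/1e3)
        if q.sum():print(a,q.sum(),"x",X[q].min().round(3),X[q].max().round(3),"y med",np.median(Y[q]).round(3))
d0=z0["d"];c=np.abs(d-d0)[160:195,155:200];print("carton depth change",np.median(c))
tape=lambda p:np.argwhere((p[185:215,340:370].max(-1)<60)).mean(0)
print("tape",tape(z0["p"]),tape(p))
s=(X>.25)&(X<.45)&(Y>-.36)&(Y<-.17)&(Z>.05)&(Z<.14);print("short lid z",np.percentile(Z[s],[5,50,95]).round(3),s.sum())
for n,q in(("now",P),):
    s=(X>.33)&(X<.52)&(Y>-.13)&(Y<-.1)&(Z>.06)&(Z<.095);print("right wall y,x",np.percentile(Y[s],[5,95]).round(3),np.percentile(X[s],[2,98]).round(3))
E
python3 chk.py
```

```text
10.5 [-0.4 -0.5 -0.2] [ 0.42832056 -0.24411262  0.28909296]
lid pts 0
lid pts 0
carton depth change 0.002615571
tape [16.37037037 15.06481481] [16.32432432 15.15315315]
short lid z [0.081 0.098 0.102] 1177
right wall y,x [-0.119 -0.107] [0.354 0.497]
```

The arm probably hides the lid from above, so I'll swing it back toward the start.

play_rows(
  deltas=[
    [-0.02, -0.06, 0, 0, 0, 0],
    [-0.03, -0.055, 0, 0, 0, 0],
    [-0.03, -0.055, 0, 0, 0, 0],
    [-0.03, -0.055, 0, 0, 0, 0],
    [-0.03, -0.055, 0, 0, 0, 0],
    [-0.03, -0.055, 0, 0, 0, 0],
    [-0.03, -0.055, 0, 0, 0, 0],
    [-0.03, -0.055, 0, 0, 0, 0],
    [-0.03, -0.055, 0, 0, 0, 0],
    [0, 0, 0, 0, 0, 0],
  ],
)

```text
clock: 11.6
tool_pos: [0.2183, -0.647, 0.287]
orientation: [179.9, 0.1, -93.6]
force: [0.8, 0.2, -1.3]
opening: 0.0879
gripper_force: 0.0
```

```bash
python3 chk.py
```

```text
11.6 [ 0.8  0.2 -1.3] [ 0.21828022 -0.6469742   0.2869913 ]
lid pts 371
100 38 x 0.362 0.51 y med 0.016
120 33 x 0.361 0.506 y med 0.013
140 39 x 0.361 0.501 y med 0.009
160 43 x 0.36 0.51 y med 0.005
180 51 x 0.361 0.5 y med 0.0
200 149 x 0.36 0.509 y med -0.007
220 18 x 0.378 0.504 y med -0.01
lid pts 373
100 37 x 0.362 0.51 y med 0.014
120 36 x 0.361 0.507 y med 0.013
140 40 x 0.361 0.509 y med 0.008
160 43 x 0.36 0.509 y med 0.005
180 52 x 0.36 0.507 y med 0.0
200 143 x 0.361 0.509 y med -0.007
220 22 x 0.36 0.498 y med -0.01
carton depth change 0.0026720762
tape [16.37037037 15.06481481] [16.36792453 14.9245283 ]
short lid z [0.093 0.098 0.102] 976
right wall y,x [-0.119 -0.102] [0.4   0.501]
```

play_rows(
  deltas=[
    [0, 0, 0, 0, 0, 0],
    [0, 0, 0, 0, 0, 0],
    [0, 0, 0, 0, 0, 0],
    [0, 0, 0, 0, 0, 0],
    [0, 0, 0, 0, 0, 0],
    [0, 0, 0, 0, 0, 0],
    [0, 0, 0, 0, 0, 0],
    [0, 0, 0, 0, 0, 0],
    [0, 0, 0, 0, 0, 0],
    [0, 0, 0, 0, 0, 0],
  ],
)

```text
clock: 12.7
tool_pos: [0.2209, -0.6437, 0.2892]
orientation: [180.0, 0.0, -93.4]
force: [-0.5, -0.3, 0.3]
opening: 0.0875
gripper_force: 0.0
```

```bash
cat > ang.py <<'E'
from plant import *
from h import *
m=camera_model("top");v,u=np.mgrid[:384,:512]
L=[]
for k in range(6):
    p,d=snapshot("top")
    P=(np.stack([(u-m["cx"])/m["fx"]*d,(v-m["cy"])/m["fy"]*d,d],-1)-m["world_to_cam"][:3,3])@m["world_to_cam"][:3,:3]
    X,Y,Z=np.moveaxis(P,-1,0)
    s=(d>0)&(X>.37)&(X<.49)&(Y>-.03)&(Y<.09)&(Z>.105)&(Z<.2)
    f=np.polyfit(Z[s],Y[s],1);L.append((np.pi/2+np.arctan(f[0]),np.polyval(f,.09)))
print(get_obs()["clock"],np.round(L,3))
E
python3 ang.py
```

```text
13.0 [[1.359 0.019]
 [1.371 0.018]
 [1.369 0.018]
 [1.358 0.019]
 [1.363 0.019]
 [1.343 0.02 ]]
```

The lid stands still at about 1.36 rad, where the fingers stopped. I'll go back and gently push it over past upright, as the task describes.

play_rows(
  deltas=[
    [0.03, 0.055, 0, 0, 0, 0],
    [0.03, 0.055, 0, 0, 0, 0],
    [0.03, 0.055, 0, 0, 0, 0],
    [0.03, 0.055, 0, 0, 0, 0],
    [0.03, 0.055, 0, 0, 0, 0],
    [0.03, 0.055, 0, 0, 0, 0],
    [0.03, 0.055, 0, 0, 0, 0],
    [0.03, 0.055, 0, 0, 0, 0],
    [0.02, 0.06, 0, 0, 0, 0],
    [0, 0, 0, 0, 0, 0],
  ],
)

```text
clock: 14.0
tool_pos: [0.4301, -0.2405, 0.2897]
orientation: [-179.9, 0.0, -93.1]
force: [1.3, 0.1, -0.3]
opening: 0.0875
gripper_force: 0.0
```

play_rows(
  deltas=[
    [0, 0.05, -0.045, 0, 0, 0],
    [0, 0.05, -0.045, 0, 0, 0],
    [0, 0.04, -0.038, 0, 0, 0],
    [0, 0.04, 0, 0, 0, 0],
    [0, 0.03, 0, 0, 0, 0],
    [0, 0.02, 0, 0, 0, 0],
    [0, 0, 0, 0, 0, 0],
  ],
)

```text
clock: 14.7
tool_pos: [0.4285, -0.0656, 0.1922]
orientation: [-180.0, 0.0, -93.3]
force: [-0.1, 0.5, -0.3]
opening: 0.0876
gripper_force: 0.0
```

Now the slow push.

play_rows(
  deltas=[
    [0, 0.012, -0.004, 0, 0, 0],
    [0, 0.012, 0, 0, 0, 0],
    [0, 0.01, 0, 0, 0, 0],
    [0, 0.008, 0, 0, 0, 0],
    [0, 0.008, 0, 0, 0, 0],
    [0, 0.008, 0, 0, 0, 0],
    [0, 0.008, 0, 0, 0, 0],
    [0, 0.008, 0, 0, 0, 0],
    [0, 0.008, 0, 0, 0, 0],
  ],
)

```text
clock: 15.6
tool_pos: [0.4283, -0.0006, 0.1888]
orientation: [-180.0, 0.0, -93.4]
force: [0.1, 0.1, 0.4]
opening: 0.0875
gripper_force: 0.1
```

play_rows(
  deltas=[
    [0, 0.008, 0, 0, 0, 0],
    [0, 0.008, 0, 0, 0, 0],
    [0, 0.006, 0, 0, 0, 0],
    [0, 0, 0, 0, 0, 0],
  ],
)

```text
clock: 16.0
tool_pos: [0.4283, 0.0171, 0.1887]
orientation: [-180.0, 0.0, -93.4]
force: [0.5, 0.4, -0.6]
opening: 0.0877
gripper_force: 0.0
```

play_rows(
  deltas=[
    [0, -0.02, 0, 0, 0, 0],
    [0, -0.04, 0, 0, 0, 0],
    [0, -0.05, 0.01, 0, 0, 0],
    [0, -0.05, 0.04, 0, 0, 0],
    [0, -0.05, 0.04, 0, 0, 0],
    [0, -0.05, 0.03, 0, 0, 0],
    [0, -0.05, 0, 0, 0, 0],
  ],
)

```text
clock: 16.7
tool_pos: [0.4296, -0.232, 0.2871]
orientation: [-179.6, -0.1, -93.4]
force: [0.8, 0.7, -0.3]
opening: 0.0874
gripper_force: 0.0
```

play_rows(
  deltas=[
    [-0.02, -0.06, 0, 0, 0, 0],
    [-0.03, -0.055, 0, 0, 0, 0],
    [-0.03, -0.055, 0, 0, 0, 0],
    [-0.03, -0.055, 0, 0, 0, 0],
    [-0.03, -0.055, 0, 0, 0, 0],
    [-0.03, -0.055, 0, 0, 0, 0],
    [-0.03, -0.055, 0, 0, 0, 0],
    [-0.03, -0.055, 0, 0, 0, 0],
    [0, 0, 0, 0, 0, 0],
    [0, 0, 0, 0, 0, 0],
  ],
)

```text
clock: 17.7
tool_pos: [0.2436, -0.5851, 0.282]
orientation: [179.9, 0.1, -93.6]
force: [0.6, 0.2, -0.9]
opening: 0.0873
gripper_force: 0.0
```

```bash
python3 ang.py; python3 chk.py
```

```text
18.0 [[1.714 0.01 ]
 [1.707 0.011]
 [1.711 0.01 ]
 [1.724 0.009]
 [1.731 0.009]
 [1.726 0.009]]
18.0 [0.9 0.1 0.5] [ 0.24572255 -0.58355263  0.28378435]
lid pts 496
100 54 x 0.361 0.509 y med 0.014
120 56 x 0.362 0.509 y med 0.017
140 61 x 0.362 0.511 y med 0.021
160 61 x 0.363 0.509 y med 0.023
180 70 x 0.362 0.508 y med 0.025
200 178 x 0.363 0.512 y med 0.03
220 16 x 0.366 0.498 y med 0.032
lid pts 494
100 52 x 0.361 0.509 y med 0.014
120 61 x 0.362 0.51 y med 0.017
140 59 x 0.362 0.511 y med 0.019
160 60 x 0.362 0.51 y med 0.023
180 74 x 0.362 0.509 y med 0.025
200 165 x 0.363 0.513 y med 0.03
220 23 x 0.366 0.508 y med 0.032
carton depth change 0.002707839
tape [16.37037037 15.06481481] [16.95726496 15.83760684]
short lid z [0.084 0.097 0.102] 1293
right wall y,x [-0.119 -0.102] [0.354 0.501]
```

```bash
python3 -c "
from plant import *
print(close_job())"
```

```text
the job is handed in; nothing more can be done
None
```

The long case's lid stands open past upright at about 1.72 rad, and the job was handed in at 18 s with the robot clear, the short lid shut and nothing visibly shifted; the hand-in returned no verdict, and I viewed 11 pictures where 10 were allowed.

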